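# Load a reagent cassette and close the stayed lid of a bench analyser

## Robot

A 6-joint arm with a two-finger parallel gripper is mounted at the origin on the work surface. World frame = base frame: x ahead of the robot, y to its left, z up, the work surface at z = 0. Lengths are in mm, angles in rad, forces in N, time in s.
With the tool pointing down it reaches from about 275 to 775 mm from the base axis. Payload 14.6 kg.
Tool frame: the origin (TCP) lies on the mounting face of the last link; the fingertips stand 173 mm ahead of it and the grasp point (between the pads) lies 155 mm ahead of it; x points along the fingers, y is the direction in which the jaws open and shut, and the axes are right-handed (so a half turn about x gives the same grasp; the last joint's range is limited). The gripper opens to 85 mm and grips with 20 to 120 N. Pads are 22 mm wide; open, the fingers measure 114 mm over their backs; the gripper's body (76 mm by 85 mm) begins 54 mm behind the grasp point. The pads swing forward as they close: fully open they stand 13 mm farther back than shut.
Start: joints at [-1.415, 0.263, -0.048, 1.259, 0, 1.415], TCP at [160.549, -499.853, 404.678] pointing down, gripper open.
Joint ranges: [-2.65, 2.65], [-0.89, 1.7], [-1.18, 1.37], [-2.13, 2.11], [-1.35, 1.29], [-3.14, 3.14]. Speed limits (rad/s): [1.89, 1.89, 2.57, 2.79, 3.14, 3.14].

## Interface

Orientations are given as a unit quaternion [w, x, y, z].
In Python, from rig import robot gives the robot as it stands.
- The arm moves only by the tool move_arm, never from a script. Its argument "commands" is a list of rows, each a list of 3 entries, a list of its own where there are three numbers: the finger opening in mm, from 0 to 85.4, then the shift along the world's x, y, z each as a share of 100 mm, from -1 to 1, then the turn about the world's z as a share of pi rad, from -1 to 1. In form: [[claw, [tx, ty, tz], spin], ...]. A call has 1 to 12 rows; each row is the pose to reach, as a shift and turn from the pose commanded when the call began, turning the shorter way round; what a row does not reach only later rows make up. A row lasts 1/12 s, in which the tool goes at most 41.7 mm and 7.16 degrees, less where a joint would pass 70% of its speed; a pose out of reach is approached as far as the arm can. A call with a number of a shift or a turn outside -1 to 1 is refused whole. A call with a gripper value outside its range is refused whole. The fingers move at their own pace and stop on an object; "grip_force" is the grip in N (left out, the last holds). Time passes only in rows, so rows that repeat a pose let the fingers close. It gives the time, the measured TCP pose, the force and the opening at its end, in the units of the state.
- robot.get_obs(): the state, without advancing time (a new reading comes with each control period).
- robot.snapshot(name): name is "side" or "top"; returns (picture, depth): 420x560x3 uint8, red, green, blue; 420x560 float32, mm along the optical axis (not along the pixel's ray), 0 where there is no reading.
- robot.camera_params(name): a dict with "camera_matrix" (3x3 intrinsics, pixels), "position" and "attitude" of the camera in the world. Camera axes: x right, y down, z forward; pixel columns grow to the right and rows downward; lengths in mm; the calibration is good to about 2 mm. A picture is of the moment at which its call begins. camera_params takes no time and is no camera call.
- robot.finish_job(): hands the job in, once; it reports no verdict.
Trained networks look in the newest picture that a camera, given by its name, has taken for a name from the list of things; names that differ only in an ending like _2 or _b are one class to them, and where a whole thing is asked for, a point or a joint stands for the part that bears it (a point fixed in the world has none). Each returns a list of dicts, best first, with "confidence" (0 to 1); they miss things now and then, are a little off and sometimes report something else, mostly with a low value. They report only what shows in the picture. A call takes as long as a camera call.
- robot.cut_out(camera, query): "mask" (420x560 bool, what is visible of it) and "location" ([row, column] in pixels, amid what is visible of it).
- robot.mark_of(camera, query): "location" ([row, column] in pixels: a listed point, or the origin of a listed thing).
The state is a dict: "time": time; "q": joint angles; "dq": joint speeds; "joint_torque": joint torques, N m; "eef_pos": TCP position; "orientation": TCP orientation; "ft_force": force on the tool from outside, world axes, zero at the start; "ft_torque": the same for the moment, N m; "grip_width": finger opening in mm.
Only numpy, scipy, OpenCV 4.12 (cv2) and the standard library are available. Lean on these libraries where they do the work, as an engineer would, in place of code of your own. Each camera call takes 0.05 s, during which the arm holds its last target. There are 200 camera calls.

## Task

Load the analyser: raise its red-framed lid until the folding stay locks and holds it open, then slide the blue reagent cassette through the orange spring flap until it is fully home and the flap has swung shut behind it. Then press the orange knee knob down through the lock point, which lifts the lid slightly and folds the stay, and lower the lid until it is fully closed, without letting it slam. Leave the tube rack, bottle and beaker where they stand.

Things in the scene. Friction and masses are not known exactly. Their poses are not given: they have to be found in the camera images.
- analyser: White/red bench analyser, fixed, 375 (x) x 230 (y) x 95 mm (all in mm). Origin: table plane under its middle. The -x half is an open bay under the lid: floor 20 high, rim 95, inner walls at x -175 (6 thick), y +100/-105. Along it a channel, centre y = -65, 54 wide, guides 25 high, leads in +x to the port at x +50; then a clear-roofed tunnel (roof 95 high) with a stop 125 past the port.
- lid (a joint): Lid angle, rad: 0 closed, grows as it opens. Highest (stay straight) about 1.36; locked it rests at 1.33. Clear lid with red frame, 205 mm hinge to free edge, 224 wide, 8 thick, 0.5 kg. Damped, nearly balanced: unlocked it hangs roughly where it is left or creeps down, and must be brought down; 1 to 4 N at the handle move it.
- lid_hinge (a point): Middle of the lid's hinge line, which is parallel to the analyser's x at its y = +100, z = 95 mm. The lid's free edge is towards -y and swings up and over towards +y.
- handle (a point): Middle of the lid's steel handle bar: 12 mm thick, 130 long, parallel to the analyser's x at x = -68, 250 from the hinge line and, closed, 4 above it; 39 gap between bar and lid edge; closed, it stands 29 clear of the analyser's side. Can be pinched from above at every lid angle (fingers closing along the analyser's y); the bar turns in the grip.
- knee (a joint): Angle of the stay's knee, rad: 0 folded (lid closed), 2.12 links in line (lock point), 2.47 at its stop (locked, knee 16 mm above straight). A weak spring carries it into lock when the lid is raised to its highest and released. Pressing the knob down (1 to 4 N) lifts the lid 0.03 rad through the lock point, then folds; pressed 55 mm below its locked height it stays folded.
- knee_knob (a point): Pressing point on the axis of the orange knee knob: rod 14 mm thick, 62 long, along the analyser's x (x -209 to -271), sticking out of the knee to -x (to the robot). The point is 19 from its free end, at analyser x = -252, 72 outside the lid's end. Lid locked open: about y = -8, z = 152, free from above. It swings about the stay foot at 92 radius: down and at first slightly to +y.
- stay_foot (a point): Pivot of the stay's lower link on the bay's end wall, analyser x = -203, y = -80, z = 95 mm. The stay is two flat steel links, 92 mm each; the upper one is pinned to the lid's end 90 mm from the hinge line.
- cassette: Blue cassette, 0.22 kg, 160 x 50 mm, in the channel; x points to the port. Origin: underside, mid length. Front 75 mm: body 42 high; then a tongue 8 high, 75 long; at the rear (x -80 to -70) a yellow upright tab 44 wide, 50 high. Slides by 1 to 4 N. Home: front against the tunnel's stop, origin 45 past the port, body wholly past the flap, tab left 25 to 35 outside the port.
- push_tab (a point): Rear (-x) face of the yellow tab, mid width, 38 mm above the cassette's underside: push here towards the analyser's +x.
- port (a point): Middle of the port's threshold, on the channel floor (20 mm above the table), at analyser x = +50 mm, y = -65 mm; axes as the analyser's. Opening about 60 mm wide, 64 high.
- flap (a joint): Orange spring flap in the port, hinged at its top, rad: 0 shut (hanging), grows as it swings inward (+x). 43 mm long, 14 mm gap below it; opens with under 1 N; drops shut once the rear of the cassette's blue body is about 45 mm past the port.
- tube_rack: Green tube rack, 180 x 70 mm, 84 mm high, loose bystander; origin under its centre.
- reagent_bottle: Bottle, 60 mm diameter, 120 mm high, loose bystander; origin under its centre.
- beaker: White beaker, 64 mm diameter, 85 mm high, loose bystander; origin under its centre.

How it is judged:
By the outcome, as a careful person would: the job done as asked, in the order asked, and still so for the second after the job is handed in, with the robot touching nothing.
It also fails if it takes over 72 s, if anything falls off the work surface, if the arm or the gripper's body presses on something with over 40 N, if the wrist force passes 120 N, or if a joint passes its speed limit or range.

## Working session

There is one attempt and no reset: what is moved stays moved. The work goes in short steps, Python scripts to look and compute and a tool call to move; the robot and the scene stay as the last step left them, time stands still between calls to the robot, and variables do not carry over. Pictures are saved under pics/ and viewed, about 8 in all and at most 12, crops included, and the job is handed in when it is done.

Besides the shell and the picture viewer there is one more tool, called after "Emit:" in YAML: its name, and indented under it one key for each argument. move_arm: Moves the arm, as the interface text tells. Shift numbers are shares of 100 mm and turn numbers shares of pi rad, none past 1 either way. Its arguments: {"type":"object","properties":{"commands":{"type":"array","items":{"type":"array"}},"grip_force":{"type":"number"}},"required":["commands"]}

```bash
ls; mkdir -p pics; cat > h.py <<'E'
import numpy as np, cv2
from scipy.spatial.transform import Rotation as R
from rig import robot
def cam(n):
    p=robot.camera_params(n); a=np.array(p['attitude'],float)
    M=a if a.shape==(3,3) else R.from_quat(np.r_[a[1:],a[0]]).as_matrix()
    return np.array(p['camera_matrix']),np.array(p['position'],float),M
def back(n,rc,d):
    K,t,M=cam(n); r,c=rc
    return t+M@(np.linalg.inv(K)@np.array([c,r,1.])*d)
def atz(n,rc,z):
    K,t,M=cam(n); r,c=rc; v=M@(np.linalg.inv(K)@np.array([c,r,1.]))
    return t+v*(z-t[2])/v[2]
def proj(n,P):
    K,t,M=cam(n); q=K@(M.T@(np.asarray(P,float)-t)); return q[1]/q[2],q[0]/q[2]
def snap(n,f=None):
    im,d=robot.snapshot(n)
    if f: cv2.imwrite('pics/'+f,im[...,::-1])
    return im,d
E
python3 - <<'E'
from h import *
print(robot.get_obs())
for n in('side','top'):
    print(robot.camera_params(n)); im,d=snap(n,n+'0.png')
    for q in ['handle','knee_knob','push_tab','port','lid_hinge','stay_foot','analyser','cassette','tube_rack','reagent_bottle','beaker']:
        for m in robot.mark_of(n,q)[:2]:
            r,c=m['location']; i,j=int(np.clip(r,0,419)),int(np.clip(c,0,559)); print(n,q,np.round([r,c]),round(m['confidence'],2),np.round(back(n,(r,c),d[i,j])))
E
```

```text
pics
{'time': 0.0, 'q': array([-1.41528894e+00,  2.63553047e-01, -4.89368638e-02,  1.25938822e+00,
       -1.63812671e-05,  1.41549958e+00]), 'dq': array([-0.00086871,  0.00017183, -0.00014847, -0.00208854, -0.00021282,
       -0.00057038]), 'joint_torque': array([ 1.52361379e-03, -6.37608647e+01,  3.84566545e+01,  1.36329472e-02,
       -2.30069627e-04, -3.13729186e-05]), 'eef_pos': array([ 160.53966308, -499.76489262,  404.20940262]), 'orientation': array([-0.10906162, -0.69857977, -0.10982656,  0.69859143]), 'ft_force': array([-0.22578309,  0.0115075 , -0.00425455]), 'ft_torque': array([0.01046736, 0.03995754, 0.00458487]), 'grip_width': 85.41275501819037}
{'camera_matrix': array([[429.13059913,   0.        , 281.50207084],
       [  0.        , 429.13059913, 209.90144463],
       [  0.        ,   0.        ,   1.        ]]), 'position': array([307.92293495, 772.23427344, 798.97422886]), 'attitude': array([ 0.08104968, -0.17748952,  0.88677094, -0.41900563])}
side handle [188. 302.] 0.76 [ 612. -116.  105.]
side handle [260. 344.] 0.56 [447.  19.  20.]
side knee_knob [260. 345.] 0
[... 372 characters left out ...]
  , 273.8372865 ],
       [  0.        , 491.70203934, 203.84549431],
       [  0.        ,   0.        ,   1.        ]]), 'position': array([ 454.62801775,  -19.84491175, 1446.33867536]), 'attitude': array([ 0.04731396, -0.70109112,  0.71051896, -0.03735553])}
top handle [203. 316.] 0.78 [ 618. -117.  101.]
top knee_knob [265. 271.] 0.61 [450.  11.  18.]
top lid_hinge [192. 222.] 0.73 [655. 141.  90.]
top stay_foot [248. 283.] 0.78 [496. -26.  94.]
top analyser [177. 263.] 0.61 [691.  27. 101.]
top tube_rack [210. 152.] 0.66 [607. 338.  89.]
top reagent_bottle [249. 414.] 0.82 [ 488. -388.   79.]
top beaker [206. 415.] 0.86 [ 618. -415.    4.]
top beaker [247. 416.] 0.27 [ 494. -391.   87.]
```

```bash
python3 - <<'E'
import cv2,numpy as np
a=cv2.imread('pics/side0.png');b=cv2.imread('pics/top0.png')
a=cv2.resize(a[100:420,130:450],(400,400),interpolation=3);b=cv2.resize(b[110:310,130:330],(400,400),interpolation=3)
cv2.imwrite('pics/both0.png',np.hstack([a,b]))
E
```

```text
(no output)
```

View pics/both0.png

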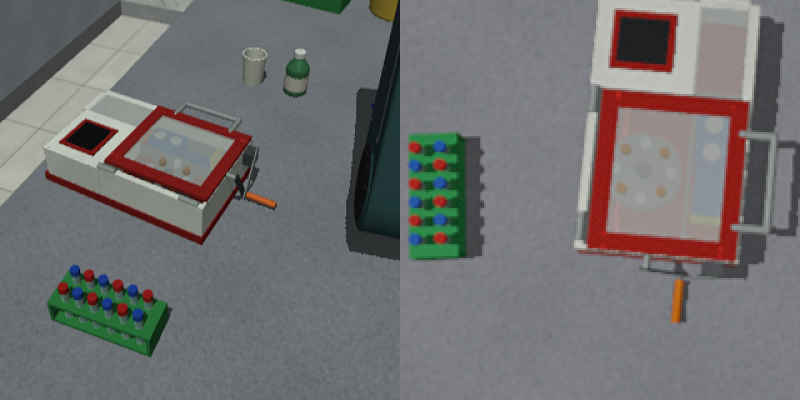

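View pics/top0.png

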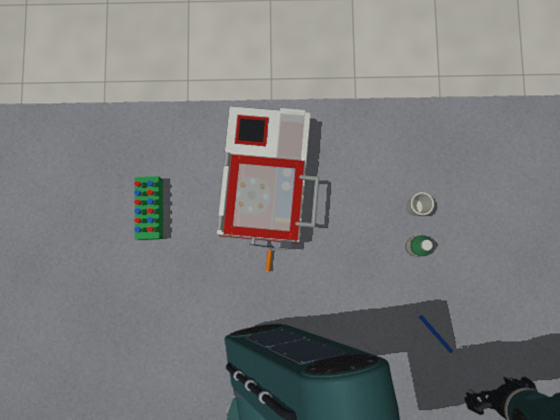

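```bash
python3 - <<'E'
from h import *
from scipy.optimize import least_squares
im,d=snap('top')
hsv=cv2.cvtColor(im,cv2.COLOR_RGB2HSV).astype(int)
H,S,V=hsv[...,0],hsv[...,1],hsv[...,2]
red=((H<4)|(H>174))&(S>170)&(V>90)
n,l,st,ce=cv2.connectedComponentsWithStats(red.astype(np.uint8))
i=1+np.argmax(st[1:,4]); print(st[i])
rr,cc=np.where(l==i)
print('z red',np.median([back('top',(r,c),d[r,c])[2] for r,c in zip(rr[::5],cc[::5])]))
P=np.array([atz('top',(r,c),99)[:2] for r,c in zip(rr,cc)],np.float32)
(cx,cy),(w,h),a=cv2.minAreaRect(P); print('lid rect',cx,cy,w,h,a)
# orange knob
K,_,M=cam('top')
o=(H>7)&(H<18)&(S>180)&(V>120)
n,l,st,ce=cv2.connectedComponentsWithStats(o.astype(np.uint8)); i=1+np.argmax(st[1:,4]);rr,cc=np.where(l==i);print('knob',st[i])
Q=np.array([back('top',(r,c),d[r,c]) for r,c in zip(rr,cc)]);print(Q.min(0),Q.max(0),Q.mean(0))
# handle bar: height map points z 90..115 outside the lid on -y side
B=[];
for r in range(170,240):
    for c in range(306,335):
        if d[r,c]>0:
            p=back('top',(r,c),d[r,c])
            if p[2]>85: B.append([r,c,*p])
B=np.array(B); 
for r in range(170,240,6):
    s=B[B[:,0]==r]
    if len(s): print(r,s[:,1].min(),s[:,1].max(),np.round(s[s[:,1]==s[:,1].max()][0,2:],1))
E
```

```text
[ 224  155   80   85 2097]
z red 103.36382856800412
lid rect 637.3563232421875 25.967735290527344 203.29745483398438 221.7588348388672 84.03518676757812
knob [266 250   6  21  77]
[435.05770467   9.21909229  11.31865474] [492.36163195  24.03144162  28.59455068] [463.50325849  16.94468958  21.28157708]Traceback (most recent call last):
  File "<stdin>", line 23, in <module>
  File "h.py", line 9, in back
    K,t,M=cam(n); r,c=rc
          ~~~^^^
  File "h.py", line 5, in cam
    p=robot.camera_params(n); a=np.array(p['attitude'],float)
ValueError: time passes only in moves, steps and waits
```

```bash
sed -i 's/^def cam(n):/from functools import lru_cache\n@lru_cache(None)\ndef cam(n):/' h.py
cat >> h.py <<'E'
O=np.array([704.7,21.2,0]); YAW=np.deg2rad(-6)
def A(p): c,s=np.cos(YAW),np.sin(YAW); return O+np.array([c*p[0]-s*p[1],s*p[0]+c*p[1],p[2]])
def L(P): c,s=np.cos(YAW),np.sin(YAW); q=np.asarray(P)-O; return np.array([c*q[0]+s*q[1],-s*q[0]+c*q[1],q[2]])
def draw(im,n,lines):
    k=3; o=cv2.resize(im[...,::-1],None,fx=k,fy=k,interpolation=3)
    for l in lines:
        p=[tuple(int(round(v*k+1)) for v in proj(n,A(x))[::-1]) for x in l]
        for a,b in zip(p,p[1:]): cv2.line(o,a,b,(255,255,0),1)
    return o
E
python3 - <<'E'
from h import *
ln=[[(-187,-115,95),(187,-115,95),(187,115,95),(-187,115,95),(-187,-115,95)],[(-180,-105,103),(44,-105,103),(44,100,103),(-180,100,103),(-180,-105,103)],
[(-133,-150,99),(-3,-150,99)],[(-203,-80,85),(-203,-80,105)],[(-203,-90,95),(-203,-70,95)]]
a=draw(snap('side')[0],'side',ln)[420:1020,550:950]; 
im,d=snap('top'); b=draw(im,'top',ln)[300:900,620:1020]
cv2.imwrite('pics/ov.png',np.hstack([a,b]))
B=[]
for r in range(174,234,4):
    for c in range(312,335):
        if d[r,c]>0:
            p=back('top',(r,c),d[r,c])
            if p[2]>85: B.append([r,*L(p)])
B=np.array(B)
for r in range(174,234,4):
    s=B[B[:,0]==r]; print(r,np.round(s[np.argsort(s[:,2])][:3,1:]).tolist())
E
```

```text
174 []
178 [[-3.0, -147.0, 103.0], [-3.0, -144.0, 107.0], [-3.0, -142.0, 105.0]]
182 [[-15.0, -148.0, 108.0], [-15.0, -145.0, 107.0], [-15.0, -142.0, 110.0]]
186 [[-26.0, -146.0, 106.0], [-26.0, -143.0, 106.0], [-25.0, -141.0, 101.0]]
190 [[-37.0, -147.0, 106.0], [-37.0, -144.0, 104.0], [-37.0, -142.0, 102.0]]
194 [[-47.0, -148.0, 98.0], [-47.0, -145.0, 101.0], [-48.0, -142.0, 106.0]]
198 [[-59.0, -146.0, 106.0], [-58.0, -144.0, 99.0], [-60.0, -141.0, 108.0]]
202 [[-70.0, -147.0, 103.0], [-70.0, -144.0, 106.0], [-71.0, -141.0, 107.0]]
206 [[-80.0, -148.0, 100.0], [-81.0, -145.0, 102.0], [-82.0, -142.0, 107.0]]
210 [[-92.0, -146.0, 100.0], [-93.0, -143.0, 107.0], [-93.0, -141.0, 106.0]]
214 [[-103.0, -147.0, 105.0], [-103.0, -144.0, 103.0], [-104.0, -142.0, 104.0]]
218 [[-114.0, -148.0, 100.0], [-114.0, -145.0, 103.0], [-114.0, -143.0, 102.0]]
222 [[-125.0, -146.0, 105.0], [-126.0, -143.0, 111.0], [-126.0, -141.0, 104.0]]
226 [[-136.0, -147.0, 103.0], [-136.0, -145.0, 100.0], [-136.0, -142.0, 98.0]]
230 []
```

View pics/ov.png

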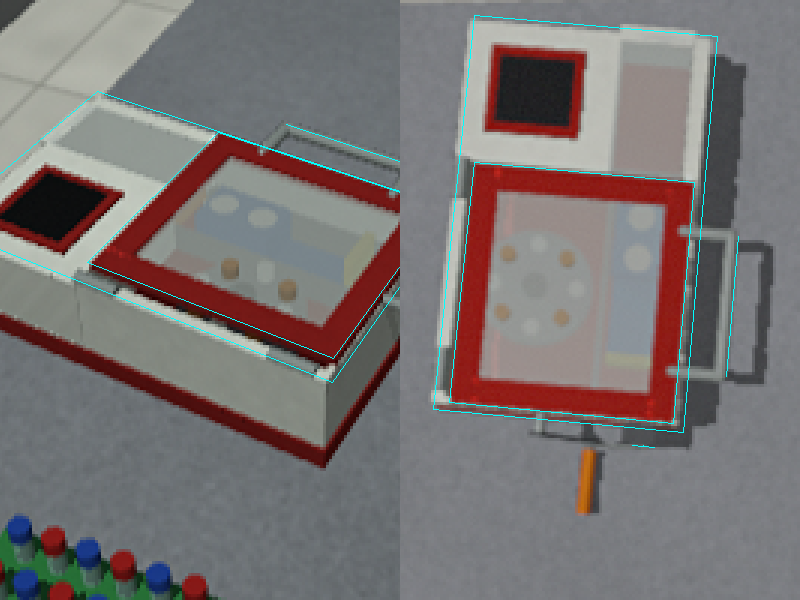

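```bash
sed -i 's/^O=np.*;/O=np.array([705.2,26.4,0]);/' h.py; cat >> h.py <<'E'
def bar(th): return A((-68,100-250*np.cos(th)+4*np.sin(th),95+250*np.sin(th)+4*np.cos(th)))
def st():
    o=robot.get_obs(); q=o['orientation']; M=R.from_quat(np.r_[q[1:],q[0]]).as_matrix()
    print('t',round(o['time'],2),'tcp',o['eef_pos'].round(1),'f',o['ft_force'].round(1),'w',round(o['grip_width'],1),'toolx',M[:,0].round(3),'tooly yaw',round(float(np.arctan2(M[1,1],M[0,1])),4)); return o,M
E
python3 - <<'E'
from h import *
st(); print(bar(0),'knob lock',A((-252,-8,152)))
for th in np.arange(0,1.45,.1): print(round(th,2),(bar(th)-bar(0)).round(1))
for th in (1.33,1.36): print(th,(bar(th)-bar(0)).round(1))
E
```

```text
t 1.35 tcp [ 160.5 -499.9  404.7] f [ 0.2  0.5 -0.4] w 85.0 toolx [-0.  0. -1.] tooly yaw -1.26
[ 621.89324162 -115.6703488    99.        ] knob lock [453.74425466  44.78499758 152.        ]
0.0 [0. 0. 0.]
0.1 [ 0.2  1.6 24.9]
0.2 [ 0.6  5.7 49.6]
0.3 [ 1.3 12.3 73.7]
0.4 [ 2.2 21.2 97. ]
0.5 [  3.4  32.3 119.4]
0.6 [  4.8  45.7 140.5]
0.7 [  6.4  61.  160.1]
0.8 [  8.2  78.3 178.1]
0.9 [ 10.2  97.2 194.3]
1.0 [ 12.4 117.6 208.5]
1.1 [ 14.7 139.4 220.6]
1.2 [ 17.1 162.2 230.5]
1.3 [ 19.5 186.  238. ]
1.4 [ 22.1 210.3 243. ]
1.33 [ 20.3 193.2 239.7]
1.36 [ 21.1 200.5 241.3]
```

Emit:
move_arm:
  commands:
    - [30,[0.25,0.2,0],-0.04]
    - [30,[0.5,0.4,0],-0.08]
    - [30,[0.75,0.6,0],-0.12]
    - [30,[0.92,0.77,0],-0.1324]
    - [30,[0.92,0.77,0],-0.1324]

```text
time: 1.77
eef_pos: [254.6, -420.3, 405.0]
orientation: [-0.037, 0.706, -0.037, -0.706]
ft_force: [-0.0, 0.1, 0.9]
grip_width: 30.3
```

Emit:
move_arm:
  commands:
    - [30,[0.25,0.2,0],0]
    - [30,[0.5,0.4,0],0]
    - [30,[0.75,0.6,0],0]
    - [30,[0.92,0.77,0],0]

```text
time: 2.1
eef_pos: [345.8, -345.0, 404.7]
orientation: [-0.037, 0.706, -0.037, -0.706]
ft_force: [0.4, -1.5, -0.1]
grip_width: 30.2
```

Emit:
move_arm:
  commands:
    - [30,[0.25,0.2,0],0]
    - [30,[0.5,0.4,0],0]
    - [30,[0.75,0.6,0],0]
    - [30,[0.92,0.77,0],0]

```text
time: 2.43
eef_pos: [438.1, -267.9, 404.7]
orientation: [-0.037, 0.706, -0.037, -0.706]
ft_force: [0.0, 0.4, 0.5]
grip_width: 30.0
```

Emit:
move_arm:
  commands:
    - [30,[0.25,0.2,0],0]
    - [30,[0.5,0.4,0],0]
    - [30,[0.75,0.6,0],0]
    - [30,[0.92,0.77,0],0]

```text
time: 2.77
eef_pos: [530.2, -190.9, 404.5]
orientation: [-0.037, 0.706, -0.037, -0.706]
ft_force: [0.3, -1.3, -0.1]
grip_width: 30.1
```

Emit:
move_arm:
  commands:
    - [30,[0.3,0.2,0],0]
    - [30,[0.6,0.4,0],0]
    - [30,[0.8,0.6,0],0]
    - [30,[0.93,0.76,0],0]
    - [30,[0.93,0.76,0],0]

```text
time: 3.18
eef_pos: [623.6, -113.7, 403.8]
orientation: [0.036, -0.706, 0.036, 0.706]
ft_force: [0.9, 0.0, -0.6]
grip_width: 30.0
```

Emit:
move_arm:
  commands:
    - [30,[0,0,-0.25],0]
    - [30,[0,0,-0.5],0]
    - [30,[0,0,-0.7],0]
    - [30,[0,0,-0.8],0]
    - [30,[0,0,-0.8],0]
    - [30,[0,0,-0.8],0]

```text
time: 3.68
eef_pos: [621.5, -116.3, 325.2]
orientation: [0.037, -0.706, 0.037, 0.706]
ft_force: [0.7, -0.5, 0.4]
grip_width: 29.9
```

```bash
python3 - <<'E'
from h import *
o,M=st(); print('want',bar(0)+[0,0,155]); print(L(o['eef_pos']))
im,d=snap('side'); a=im
b,_=snap('top')
a=cv2.resize(a[120:270,200:400],(800,600),interpolation=3); b=cv2.resize(b[140:300,200:400],(500,400),interpolation=3)
cv2.imwrite('pics/g1.png',a[...,::-1])
E
```

```text
t 3.68 tcp [ 621.5 -116.3  325.2] f [ 0.7 -0.5  0.4] w 29.9 toolx [-0. -0. -1.] tooly yaw -1.6761
want [ 621.89324162 -115.6703488   254.        ]
[ -68.3248718  -150.69130675  325.19558725]
```

View pics/g1.png

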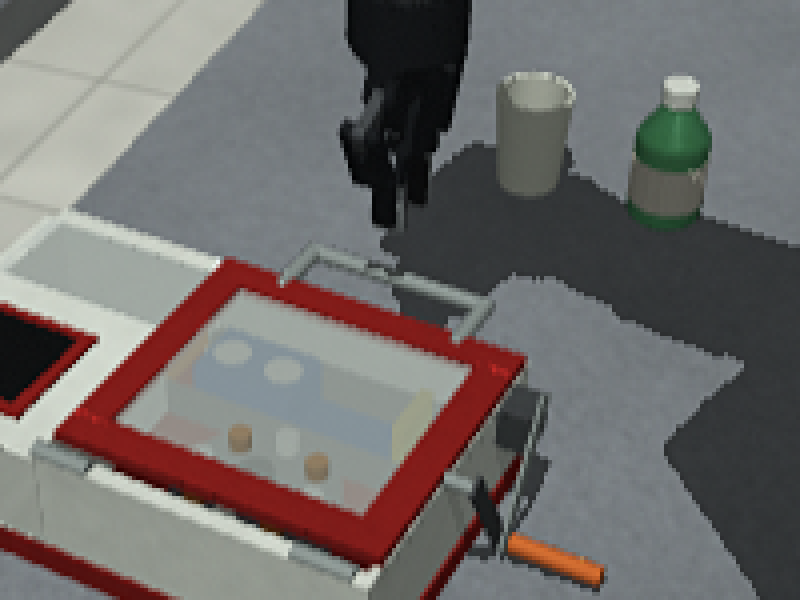

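Emit:
move_arm:
  commands:
    - [30,[0,0,-0.2],0]
    - [30,[0,0,-0.4],0]
    - [30,[0,0,-0.5],0]
    - [30,[0,0,-0.6],0]
    - [30,[0,0,-0.7],0]
    - [30,[0,0,-0.71],0]

```text
time: 4.28
eef_pos: [621.4, -115.8, 252.6]
orientation: [0.037, -0.706, 0.037, 0.707]
ft_force: [0.0, 0.3, -0.4]
grip_width: 30.0
```

Emit:
move_arm:
  commands:
    - [5,[0,0,0],0]
    - [5,[0,0,0],0]
    - [5,[0,0,0],0]
    - [5,[0,0,0],0]
  grip_force: 35

```text
time: 4.62
eef_pos: [621.6, -116.3, 254.5]
orientation: [-0.037, 0.706, -0.038, -0.706]
ft_force: [-2.4, -4.1, -1.5]
grip_width: 10.6
```

Emit:
move_arm:
  commands:
    - [5,[0.001,0.004,0.125],0]
    - [5,[0.002,0.016,0.249],0]
    - [5,[0.003,0.034,0.373],0]
    - [5,[0.006,0.057,0.496],0]
    - [5,[0.009,0.087,0.617],0]
    - [5,[0.013,0.123,0.737],0]
    - [5,[0.018,0.165,0.854],0]
    - [5,[0.022,0.212,0.97],0]

```text
time: 5.28
eef_pos: [623.7, -95.4, 352.3]
orientation: [-0.036, 0.707, -0.039, -0.706]
ft_force: [-0.7, -8.1, 0.3]
grip_width: 10.3
```

```bash
python3 - <<'E'
from h import *
o,M=st();print('err vs bar(.4)',o['eef_pos']-bar(.4)-[0,0,155])
a=.4
for s in (.8,1.0,1.2,1.3,1.36,1.38):
  print(s,((bar(s)-bar(.4))/100).round(3), ((bar(s)-bar(.8))/100).round(3))
for s in (.5,.6,.7,.9,1.1): print(s,((bar(s)-bar(.4))/100).round(3), ((bar(s)-bar(.8))/100).round(3))
E
```

```text
t 5.28 tcp [623.7 -95.4 352.3] f [-0.7 -8.1  0.3] w 10.3 toolx [ 0.001 -0.003 -1.   ] tooly yaw -1.6769
err vs bar(.4) [-0.39535786 -0.87073073  1.30770531]
0.8 [0.06  0.571 0.811] [0. 0. 0.]
1.0 [0.101 0.965 1.115] [0.041 0.394 0.304]
1.2 [0.148 1.411 1.334] [0.088 0.84  0.523]
1.3 [0.173 1.648 1.409] [0.113 1.077 0.598]
1.36 [0.188 1.793 1.443] [0.128 1.222 0.632]
1.38 [0.194 1.842 1.452] [0.134 1.271 0.641]
0.5 [0.012 0.112 0.223] [-0.048 -0.459 -0.588]
0.6 [0.026 0.245 0.434] [-0.034 -0.326 -0.377]
0.7 [0.042 0.399 0.631] [-0.018 -0.172 -0.18 ]
0.9 [0.08  0.76  0.973] [0.02  0.189 0.162]
1.1 [0.124 1.182 1.236] [0.064 0.611 0.425]
```

Emit:
move_arm:
  commands:
    - [5,[0.006,0.054,0.113],0]
    - [5,[0.012,0.11,0.223],0]
    - [5,[0.019,0.175,0.33],0]
    - [5,[0.026,0.242,0.434],0]
    - [5,[0.034,0.32,0.533],0]
    - [5,[0.042,0.395,0.631],0]
    - [5,[0.051,0.48,0.723],0]
    - [5,[0.06,0.565,0.811],0]

```text
time: 5.95
eef_pos: [629.3, -39.3, 434.6]
orientation: [-0.036, 0.707, -0.04, -0.705]
ft_force: [-5.7, -15.8, 13.4]
grip_width: 10.4
```

Emit:
move_arm:
  commands:
    - [5,[0.01,0.093,0.083],0]
    - [5,[0.02,0.187,0.162],0]
    - [5,[0.03,0.29,0.235],0]
    - [5,[0.041,0.39,0.304],0]
    - [5,[0.052,0.5,0.365],0]
    - [5,[0.064,0.607,0.425],0]
    - [5,[0.076,0.72,0.475],0]
    - [5,[0.088,0.835,0.523],0]

```text
time: 6.62
eef_pos: [637.4, 30.9, 483.7]
orientation: [0.033, -0.706, 0.024, 0.707]
ft_force: [2.2, 5.8, -17.6]
grip_width: 10.4
```

```bash
python3 - <<'E'
from h import *
o,M=st();g=o['eef_pos']-[0,0,155];l=L(g);print('local',l,'angle',np.arctan2(l[2]-95,100-l[1]),'r',np.hypot(l[2]-95,100-l[1]))
for s in (1.2,1.25,1.3,1.33,1.36,1.38): print(s,((bar(s)-bar(1.2))/100).round(3))
E
```

```text
t 6.62 tcp [637.4  30.9 483.7] f [  2.2   5.8 -17.6] w 10.4 toolx [-0.001  0.012 -1.   ] tooly yaw -1.6509
local [-67.9241015   -2.59063005 328.66576175] angle 1.1570868000504033 r 255.19507360002862
1.2 [0. 0. 0.]
1.25 [0.012 0.118 0.04 ]
1.3 [0.025 0.237 0.075]
1.33 [0.033 0.31  0.093]
1.36 [0.04  0.383 0.108]
1.38 [0.045 0.431 0.118]
```

Emit:
move_arm:
  commands:
    - [5,[0,0,0],0]
    - [5,[0,0,0],0]

```text
time: 6.78
eef_pos: [637.4, 30.9, 483.7]
orientation: [0.032, -0.706, 0.024, 0.707]
ft_force: [-1.1, 4.4, -8.2]
grip_width: 10.7
```

```bash
python3 - <<'E'
from h import *
o,M=st();g=o['eef_pos']-[0,0,155];l=L(g);print('local',l,'angle',np.arctan2(l[2]-95,100-l[1]),'r',np.hypot(l[2]-95,100-l[1]),o['q'].round(2),o['joint_torque'].round(1))
a,_=snap('side','s2.png')
cv2.imwrite('pics/s2.png',cv2.resize(a[20:320,130:450],(640,600),interpolation=3)[...,::-1])
E
```

```text
t 6.78 tcp [637.4  30.9 483.7] f [-1.1  4.4 -8.2] w 10.7 toolx [-0.001  0.012 -1.   ] tooly yaw -1.6509
local [-67.9456886   -2.64315977 328.67076846] angle 1.156906229494432 r 255.22077948005509 [-0.08  0.47  0.49  1.59  0.01  3.14] [ -2.  -87.8  42.1  -0.1  -1.1  -0.2]
```

View pics/s2.png

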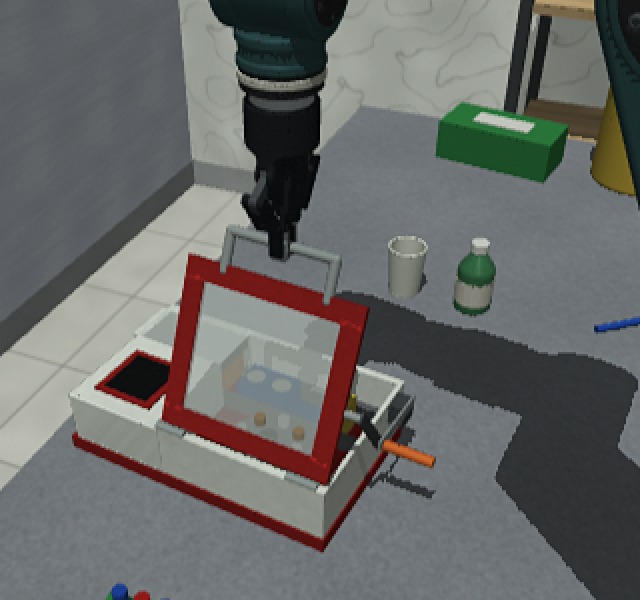

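Emit:
move_arm:
  commands:
    - [35,[0,0,0],0]
    - [35,[0,0,0],0]
    - [35,[0,0,0],0]
    - [35,[0,0,0.2],0]
    - [35,[0,0,0.4],0]
    - [35,[0,0,0.6],0.03]
    - [35,[0,0,0.6],0.06]
    - [35,[0,0,0.6],0.06]

```text
time: 7.5
eef_pos: [637.4, 29.9, 545.2]
orientation: [0.036, 0.707, 0.043, -0.705]
ft_force: [-1.0, -0.2, -0.0]
grip_width: 35.1
```

```bash
python3 - <<'E'
from h import *
o,M=st();print(o['q'].round(3))
E
```

```text
t 7.5 tcp [637.4  29.9 545.2] f [-1.  -0.2 -0. ] w 35.1 toolx [ 0.001  0.01  -1.   ] tooly yaw -1.4593
[-0.082  0.507  0.723  1.786  0.01   2.948]
```

Emit:
move_arm:
  commands:
    - [35,[0,0,0],0.039]
    - [35,[0,0,0],0.078]
    - [35,[0,0,0],0.117]
    - [35,[0,0,0],0.156]
    - [35,[0,0,0],0.195]
    - [35,[0,0,0],0.234]
    - [35,[0,0,0],0.273]
    - [35,[0,0,0],0.312]
    - [35,[0,0,0],0.351]
    - [35,[0,0,0],0.39]
    - [35,[0,0,0],0.429]
    - [35,[0,0,0],0.468]

```text
time: 8.5
eef_pos: [637.3, 30.0, 543.7]
orientation: [0.5, 0.495, 0.505, -0.5]
ft_force: [-0.6, 0.2, 0.2]
grip_width: 35.0
```

Emit:
move_arm:
  commands:
    - [35,[0,0,0],0.039]
    - [35,[0,0,0],0.078]
    - [35,[0,0,0],0.117]
    - [35,[0,0,0],0.156]
    - [35,[0,0,0],0.195]
    - [35,[0,0,0],0.234]
    - [35,[0,0,0],0.273]
    - [35,[0,0,0],0.312]
    - [35,[0,0,0],0.351]
    - [35,[0,0,0],0.39]
    - [35,[0,0,0],0.429]
    - [35,[0,0,0],0.463]

```text
time: 9.5
eef_pos: [637.3, 30.0, 543.7]
orientation: [0.706, 0.034, 0.706, -0.041]
ft_force: [-0.1, -0.2, 0.2]
grip_width: 35.5
```

```bash
python3 - <<'E'
from h import *
o,M=st();print(o['q'].round(3))
im,d=snap('side'); 
for q in ('handle','knee_knob'):
  for m in robot.mark_of('side',q)[:2]:
    r,c=m['location']; print(q,np.round([r,c],1),round(m['confidence'],2),L(back('side',(r,c),d[int(r),int(c)])).round(1))
for th in np.arange(1,1.3,.02): print(round(th,2),np.round(proj('side',bar(th)),1),bar(th).round(1))
cv2.imwrite('pics/s3.png',cv2.resize(im[90:240,180:340],(640,600),interpolation=3)[...,::-1])
E
```

```text
t 9.5 tcp [637.3  30.  543.7] f [-0.1 -0.2  0.2] w 35.5 toolx [-0.001 -0.01  -1.   ] tooly yaw 1.464
[-0.079  0.507  0.718  1.782 -0.01   0.028]
handle [140.2 271. ] 0.63 [-70.7   1.5 328.8]
knee_knob [244.7 340. ] 0.51 [-219.5 -103.2   -2. ]
1.0 [141.6 277.4] [634.3   2.  307.5]
1.02 [141.5 276.5] [634.7   6.2 310.1]
1.04 [141.3 275.5] [635.2  10.5 312.6]
1.06 [141.3 274.5] [635.6  14.9 315. ]
1.08 [141.2 273.6] [636.1  19.3 317.4]
1.1 [141.3 272.5] [636.5  23.7 319.6]
1.12 [141.3 271.5] [637.   28.2 321.8]
1.14 [141.4 270.5] [637.5  32.7 323.8]
1.16 [141.6 269.4] [638.   37.3 325.8]
1.18 [141.8 268.3] [638.5  41.9 327.7]
1.2 [142.1 267.2] [638.9  46.6 329.5]
1.22 [142.4 266.1] [639.4  51.3 331.1]
1.24 [142.7 264.9] [639.9  56.  332.7]
1.26 [143.1 263.8] [640.4  60.7 334.2]
1.28 [143.6 262.6] [640.9  65.5 335.7]
1.3 [144.1 261.4] [641.4  70.3 337. ]
```

View pics/s3.png

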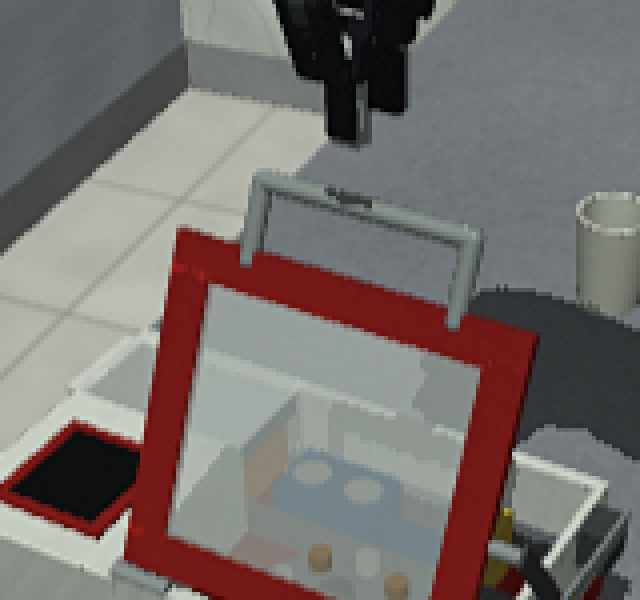

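Emit:
move_arm:
  commands:
    - [35,[0,0,-0.2],0]
    - [35,[0,0.01,-0.4],0]
    - [35,[0,0.01,-0.55],0]
    - [35,[0,0.01,-0.65],0]
    - [35,[0,0.01,-0.65],0]
    - [5,[0,0.01,-0.65],0]
    - [5,[0,0.01,-0.65],0]
    - [5,[0,0.01,-0.65],0]
    - [5,[0,0.01,-0.65],0]
  grip_force: 25

```text
time: 10.4
eef_pos: [637.3, 31.2, 479.8]
orientation: [0.706, 0.035, 0.706, -0.043]
ft_force: [-2.7, -0.4, 2.4]
grip_width: 11.1
```

```bash
python3 - <<'E'
from h import *
o,M=st();print(o['q'].round(3))
for s in np.arange(1.13,1.44,.03): print(round(s,2),((bar(s)-bar(1.13))/100).round(3))
E
```

```text
t 10.4 tcp [637.3  31.2 479.8] f [-2.7 -0.4  2.4] w 11.1 toolx [-0.   -0.01 -1.  ] tooly yaw 1.4605
[-0.077  0.47   0.477  1.577 -0.01   0.033]
1.13 [0. 0. 0.]
1.16 [0.007 0.068 0.03 ]
1.19 [0.014 0.138 0.058]
1.22 [0.022 0.208 0.083]
1.25 [0.029 0.279 0.107]
1.28 [0.037 0.35  0.128]
1.31 [0.044 0.422 0.148]
1.34 [0.052 0.495 0.165]
1.37 [0.06  0.568 0.18 ]
1.4 [0.067 0.641 0.192]
1.43 [0.075 0.715 0.203]
```

Emit:
move_arm:
  commands:
    - [5,[0.004,0.034,0.015],0]
    - [5,[0.007,0.068,0.03],0]
    - [5,[0.011,0.103,0.044],0]
    - [5,[0.014,0.138,0.058],0]
    - [5,[0.022,0.208,0.083],0]
    - [5,[0.029,0.279,0.107],0]
    - [5,[0.033,0.315,0.118],0]
    - [5,[0.037,0.35,0.128],0]
    - [5,[0.044,0.422,0.148],0]
    - [5,[0.048,0.46,0.157],0]
    - [5,[0.052,0.495,0.165],0]
    - [5,[0.056,0.53,0.17],0]

```text
time: 11.4
eef_pos: [643.0, 84.7, 496.4]
orientation: [0.706, 0.035, 0.706, -0.042]
ft_force: [-1.3, -1.9, 8.3]
grip_width: 11.4
```

```bash
python3 - <<'E'
from h import *
o,M=st();print(o['q'].round(3)); g=o['eef_pos']+155*M[:,0]; l=L(g); print(l, np.arctan2(l[2]-95,100-l[1]))
im,d=snap('side'); 
for q in ('handle','knee_knob'):
  for m in robot.mark_of('side',q)[:2]:
    r,c=m['location']; print(q,np.round([r,c],1),round(m['confidence'],2),L(back('side',(r,c),d[int(r),int(c)])).round(1))
print('locked knob proj',proj('side',A((-252,-8,152))),'straight', proj('side',A((-252,0,137))))
E
```

```text
t 11.4 tcp [643.   84.7 496.4] f [-1.3 -1.9  8.3] w 11.4 toolx [-0.   -0.01 -1.  ] tooly yaw 1.4617
[ 0.007  0.5    0.574  1.645 -0.01   0.116]
[-67.87881554  49.90973138 341.44249033] 1.3702744850970645
handle [142.  257.9] 0.83 [-78.   66.6 360. ]
knee_knob [233.3 342. ] 0.7 [-254.5    3.8  141.1]
knee_knob [144.9 261.2] 0.58 [-80.7  58.6 349.9]
locked knob proj (np.float64(226.30316895591946), np.float64(343.40751506321624)) straight (np.float64(233.27168584055798), np.float64(341.4396967924478))
```

Emit:
move_arm:
  commands:
    - [5,[0.004,0.03,0.004],0]
    - [5,[0.006,0.05,0.006],0]
    - [5,[0.006,0.05,0.006],0]
    - [5,[0.006,0.05,0.006],0]
    - [5,[0.006,0.05,0.006],0]
    - [5,[0.006,0.05,0.006],0]

```text
time: 12.05
eef_pos: [643.4, 88.0, 497.0]
orientation: [0.706, 0.034, 0.706, -0.044]
ft_force: [-3.1, -16.8, 7.6]
grip_width: 11.0
```

```bash
cat > look.py <<'E'
from h import *
def look():
    o,M=st(); g=o['eef_pos']+155*M[:,0]; print('grasp local',L(g).round(1))
    im,d=snap('side')
    for q in ('handle','knee_knob'):
      for m in robot.mark_of('side',q)[:1]:
        r,c=m['location']; print(q,np.round([r,c],1),round(m['confidence'],2),L(back('side',(r,c),d[int(r),int(c)])).round(1))
    return im,d
if __name__=='__main__': look()
E
python3 look.py
```

```text
t 12.05 tcp [643.4  88.  497. ] f [ -3.1 -16.8   7.6] w 11.0 toolx [-0.001 -0.014 -1.   ] tooly yaw 1.4601
grasp local [-67.9  52.6 342.1]
handle [143.4 258.2] 0.92 [-77.7  65.1 355.9]
knee_knob [231.4 344.9] 0.78 [-259.    -1.5  144.6]
```

Emit:
move_arm:
  commands:
    - [30,[0,0,0],0]
    - [30,[0,0,0],0]
    - [30,[0,0,0],0]
    - [30,[0,0,0],0]
    - [30,[0,0,0],0]
    - [30,[0,0,0],0]

```text
time: 12.7
eef_pos: [643.5, 89.4, 496.5]
orientation: [0.706, 0.035, 0.706, -0.042]
ft_force: [-0.3, -0.3, -1.0]
grip_width: 30.0
```

```bash
python3 look.py
```

```text
t 12.7 tcp [643.5  89.4 496.5] f [-0.3 -0.3 -1. ] w 30.0 toolx [-0.001 -0.01  -1.   ] tooly yaw 1.4616
grasp local [-67.9  54.7 341.5]
handle [144.3 259.9] 0.82 [-70.4  46.8 342.2]
knee_knob [225.9 343.3] 0.75 [-252.7   -4.5  156.2]
```

Emit:
move_arm:
  commands:
    - [30,[0,0,0.2],0]
    - [30,[0,0,0.4],0]
    - [20,[-0.2,-0.1,0.5],0]
    - [10,[-0.5,-0.3,0.5],0]
    - [0,[-0.7,-0.6,0.5],0]
    - [0,[-0.95,-0.9,0.5],0]
    - [0,[-0.95,-0.9,0.5],0]

```text
time: 13.43
eef_pos: [545.0, -3.7, 547.8]
orientation: [0.706, 0.036, 0.706, -0.043]
ft_force: [-0.5, 0.1, -0.3]
grip_width: -0.2
```

```bash
python3 - <<'E'
from look import *
look()
ims=[]
for n in('top','side'):
    im,d=snap(n)
    for m in robot.mark_of(n,'push_tab')[:2]: r,c=m['location']; print(n,np.round([r,c],1),round(m['confidence'],2),L(back(n,(r,c),d[int(r),int(c)])).round(1),L(atz(n,(r,c),58)).round(1))
    H=cv2.cvtColor(im,cv2.COLOR_RGB2HSV).astype(int); y=(H[...,0]>20)&(H[...,0]<34)&(H[...,1]>120)
    y[:120]=0;y[330:]=0;y[:,:200]=0;y[:,400:]=0
    rr,cc=np.where(y); Q=np.array([L(back(n,(r,c),d[r,c])) for r,c in zip(rr,cc) if d[r,c]>0])
    Q=Q[(abs(Q[:,0]+100)<120)&(abs(Q[:,1]+65)<40)] if len(Q) else Q
    if len(Q): print(n,len(Q),np.percentile(Q,[5,50,95],axis=0).round(1).tolist())
    ims.append(cv2.resize(im[150:270,220:340] if n=='top' else im[130:270,230:370],(400,400),interpolation=3))
cv2.imwrite('pics/s4.png',np.hstack(ims)[...,::-1])
E
```

```text
t 13.43 tcp [545.   -3.7 547.8] f [-0.5  0.1 -0.3] w -0.2 toolx [-0.    -0.011 -1.   ] tooly yaw 1.459
grasp local [-156.1  -48.4  392.8]
handle [143.5 261.6] 0.6 [-73.4  45.1 344.1]
side [229.4 306.3] 0.61 [-198.7   78.   187.4] [-140.6  -53.6   58. ]
side 86 [[-129.8, -82.2, 33.6], [-128.4, -64.9, 61.1], [-122.5, -43.1, 71.3]]
```

View pics/s4.png

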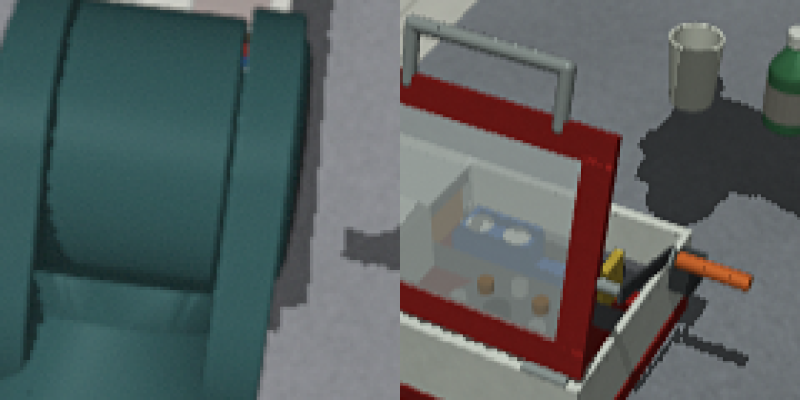

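Emit:
move_arm:
  commands:
    - [0,[0.04,-0.09,-0.3],0]
    - [0,[0.084,-0.173,-0.6],0]
    - [0,[0.084,-0.173,-0.9],0]
    - [0,[0.084,-0.173,-1],0]

```text
time: 14.12
eef_pos: [557.1, -17.9, 442.4]
orientation: [0.704, 0.035, 0.708, -0.042]
ft_force: [-0.5, 0.1, -0.1]
grip_width: -0.2
```

Emit:
move_arm:
  commands:
    - [0,[0,0,-0.25],0]
    - [0,[0,0,-0.5],0]
    - [0,[0,0,-0.75],0]
    - [0,[0,0,-1],0]
    - [0,[0,0,-1],0]

```text
time: 14.53
eef_pos: [556.4, -17.4, 342.4]
orientation: [0.704, 0.035, 0.708, -0.042]
ft_force: [-0.7, 0.9, -1.0]
grip_width: -0.1
```

```bash
python3 - <<'E'
from look import *
im,d=look()
o=robot.get_obs(); print(proj('side',A((-146,-65,50))))
cv2.imwrite('pics/s5.png',cv2.resize(im[90:270,220:400],(600,600),interpolation=3)[...,::-1])
E
```

```text
t 14.53 tcp [556.4 -17.4 342.4] f [-0.7  0.9 -1. ] w -0.1 toolx [-0.007 -0.009 -1.   ] tooly yaw 1.4624
grasp local [-144.4  -60.6  187.4]
handle [141.  263.3] 0.88 [ 231.3 -466.9    1.2]
knee_knob [226.3 343.9] 0.73 [-253.7   -6.4  154. ]
(np.float64(229.7781313866583), np.float64(309.95369263843094))
```

View pics/s5.png

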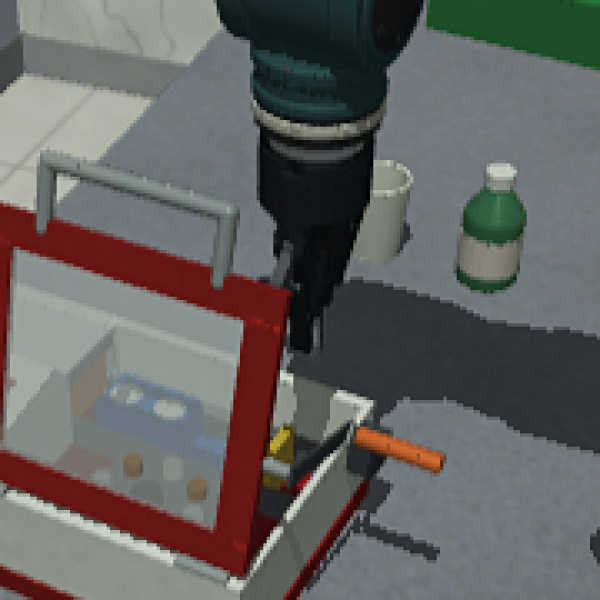

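Emit:
move_arm:
  commands:
    - [0,[-0.04,-0.03,-0.2],0]
    - [0,[-0.04,-0.03,-0.4],0]
    - [0,[-0.04,-0.03,-0.6],0]
    - [0,[-0.04,-0.03,-0.8],0]
    - [0,[-0.04,-0.03,-0.9],0]
    - [0,[-0.04,-0.03,-0.95],0]

```text
time: 15.18
eef_pos: [553.3, -21.1, 251.7]
orientation: [0.706, 0.035, 0.706, -0.042]
ft_force: [0.1, 0.5, -0.1]
grip_width: 0.1
```

Emit:
move_arm:
  commands:
    - [0,[0,0,-0.1],0]
    - [0,[0,0,-0.2],0]
    - [0,[0,0,-0.24],0]
    - [0,[0,0,-0.24],0]

```text
time: 15.52
eef_pos: [552.8, -21.1, 227.1]
orientation: [0.706, 0.035, 0.707, -0.042]
ft_force: [0.1, 0.5, 0.2]
grip_width: -0.4
```

```bash
python3 look.py
```

```text
t 15.52 tcp [552.8 -21.1 227.1] f [0.1 0.5 0.2] w -0.4 toolx [-0.002 -0.01  -1.   ] tooly yaw 1.4614
grasp local [-146.7  -64.8   72.1]
handle [143.3 263.2] 0.93 [-76.3  43.5 344.6]
knee_knob [226.8 342.8] 0.7 [-252.    -4.1  153.5]
```

Emit:
move_arm:
  commands:
    - [0,[0.06,-0.006,0],0]
    - [0,[0.12,-0.013,0],0]
    - [0,[0.2,-0.021,0],0]
    - [0,[0.28,-0.029,0],0]
    - [0,[0.36,-0.038,0],0]
    - [0,[0.44,-0.046,0],0]
    - [0,[0.52,-0.055,0],0]
    - [0,[0.6,-0.063,0],0]
    - [0,[0.68,-0.072,0],0]
    - [0,[0.76,-0.08,0],0]
    - [0,[0.84,-0.088,0],0]
    - [0,[0.92,-0.097,0],0]

```text
time: 16.67
eef_pos: [645.8, -30.9, 227.6]
orientation: [0.706, 0.035, 0.706, -0.042]
ft_force: [-2.2, 0.0, 1.2]
grip_width: -0.1
```

Emit:
move_arm:
  commands:
    - [0,[0.07,-0.007,0],0]
    - [0,[0.14,-0.015,0],0]
    - [0,[0.21,-0.022,0],0]
    - [0,[0.28,-0.029,0],0]
    - [0,[0.35,-0.037,0],0]
    - [0,[0.41,-0.043,0],0]
    - [0,[0.46,-0.048,0],0]
    - [0,[0.49,-0.051,0],0]
    - [0,[0.5,-0.053,0],0]

```text
time: 17.42
eef_pos: [695.3, -36.2, 227.6]
orientation: [0.706, 0.035, 0.706, -0.042]
ft_force: [-0.9, -0.5, -0.5]
grip_width: 0.0
```

```bash
cat > tab.py <<'E'
from look import *
im,d=look()
H=cv2.cvtColor(im,cv2.COLOR_RGB2HSV).astype(int); y=(H[...,0]>18)&(H[...,0]<34)&(H[...,1]>70)
y[:120]=0;y[330:]=0;y[:,:200]=0;y[:,400:]=0
rr,cc=np.where(y); Q=np.array([L(atz('side',(r,c),60)) for r,c in zip(rr,cc)])
Q=Q[(abs(Q[:,0]+60)<130)&(abs(Q[:,1]+65)<40)]
if len(Q): print(len(Q),np.percentile(Q,[5,50,95],axis=0).round(1).tolist())
cv2.imwrite('pics/s6.png',cv2.resize(im[100:260,190:350],(600,600),interpolation=3)[...,::-1])
E
python3 tab.py
```

```text
t 17.42 tcp [695.3 -36.2 227.6] f [-0.9 -0.5 -0.5] w 0.0 toolx [-0.001 -0.01  -1.   ] tooly yaw 1.4615
grasp local [ -3.3 -64.8  72.6]
handle [144.3 261.5] 0.63 [-73.6  45.9 342.7]
knee_knob [225.9 344.2] 0.77 [-254.9   -4.2  157.4]
```

Emit:
move_arm:
  commands:
    - [0,[0.02,-0.002,0],0]
    - [0,[0.04,-0.004,0],0]
    - [0,[0.06,-0.006,0],0]
    - [0,[0.07,-0.007,0],0]
    - [0,[0.07,-0.007,0],0]

```text
time: 17.98
eef_pos: [702.2, -36.9, 227.7]
orientation: [0.706, 0.035, 0.706, -0.042]
ft_force: [-0.6, -0.5, 0.1]
grip_width: 0.1
```

Emit:
move_arm:
  commands:
    - [0,[0.01,-0.001,0],0]
    - [0,[0.02,-0.002,0],0]
    - [0,[0.03,-0.003,0],0]
    - [0,[0.03,-0.003,0],0]

```text
time: 18.32
eef_pos: [703.4, -36.9, 227.6]
orientation: [0.704, 0.035, 0.708, -0.042]
ft_force: [-15.7, 1.4, 10.7]
grip_width: -0.1
```

```bash
python3 tab.py
```

```text
t 18.32 tcp [703.4 -36.9 227.6] f [-15.7   1.4  10.7] w -0.1 toolx [-0.005 -0.01  -1.   ] tooly yaw 1.4614
grasp local [  4.2 -64.8  72.6]
handle [143.7 261.2] 0.59 [-72.7  45.5 343.6]
knee_knob [223.8 344.1] 0.81 [-253.    -7.4  160.5]
```

View pics/s6.png

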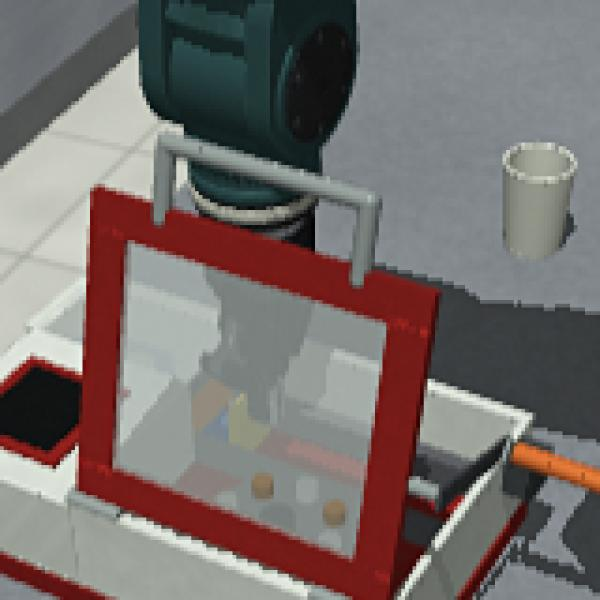

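Emit:
move_arm:
  commands:
    - [0,[-0.1,0.01,0],0]
    - [0,[-0.25,0.026,0],0]
    - [0,[-0.25,0.026,0.2],0]
    - [0,[-0.25,0.026,0.5],0]
    - [0,[-0.25,0.026,0.75],0]

```text
time: 18.88
eef_pos: [679.6, -34.5, 304.0]
orientation: [0.706, 0.035, 0.706, -0.042]
ft_force: [0.3, -1.0, -0.0]
grip_width: -0.0
```

Emit:
move_arm:
  commands:
    - [0,[-0.2,0.02,0.25],0]
    - [0,[-0.5,0.05,0.5],0]
    - [0,[-0.8,0.08,0.7],0]
    - [0,[-1,0.1,0.7],0]

```text
time: 19.22
eef_pos: [578.5, -24.3, 376.7]
orientation: [0.708, 0.035, 0.704, -0.042]
ft_force: [1.5, 0.6, 1.8]
grip_width: -0.3
```

Emit:
move_arm:
  commands:
    - [0,[-0.35,0.035,0],0]
    - [0,[-0.7,0.07,0],0]
    - [0,[-1,0.1,0],0]

```text
time: 19.47
eef_pos: [477.9, -14.2, 372.7]
orientation: [0.706, 0.035, 0.706, -0.042]
ft_force: [0.2, -0.0, 0.3]
grip_width: 0.1
```

Emit:
move_arm:
  commands:
    - [0,[-0.2,0.2,0],0]
    - [0,[-0.31,0.45,0],0]
    - [0,[-0.31,0.63,0],0]
    - [0,[-0.31,0.63,0],0]

```text
time: 19.8
eef_pos: [448.1, 50.5, 373.2]
orientation: [0.706, 0.035, 0.706, -0.041]
ft_force: [0.6, -0.3, -0.8]
grip_width: 0.2
```

```bash
sed -i 's/190:350\]/200:360]/' tab.py; cat >> tab.py <<'E'
for n in ('port','flap','push_tab'):
    print(n,[(np.round(m['location'],1).tolist(),round(m['confidence'],2)) for m in robot.mark_of('side',n)[:2]])
for p in [(15,-65,58),(50,-65,41),(50,-65,84),(70,-65,45)]: print(p,np.round(proj('side',A(p)),1))
E
python3 tab.py
```

```text
t 19.8 tcp [448.1  50.5 373.2] f [ 0.6 -0.3 -0.8] w 0.2 toolx [ 0.   -0.01 -1.  ] tooly yaw 1.4632
grasp local [-258.1   -4.4  218.2]
handle [141.5 260. ] 0.62 [ 242.3 -461.8   -1.4]
knee_knob [224.3 344.8] 0.65 [-254.1   -9.8  157.5]
port [([357.0, 215.0], 0.28)]Traceback (most recent call last):
  File "tab.py", line 10, in <module>
    print(n,[(np.round(m['location'],1).tolist(),round(m['confidence'],2)) for m in robot.mark_of('side',n)[:2]])
                                                                                    ~~~~~~~~~~~~~^^^^^^^^^^
ValueError: it knows: analyser, beaker, cassette, handle, knee_knob, lid_hinge, port, push_tab, reagent_bottle, stay_foot, tube_rack
```

View pics/s6.png

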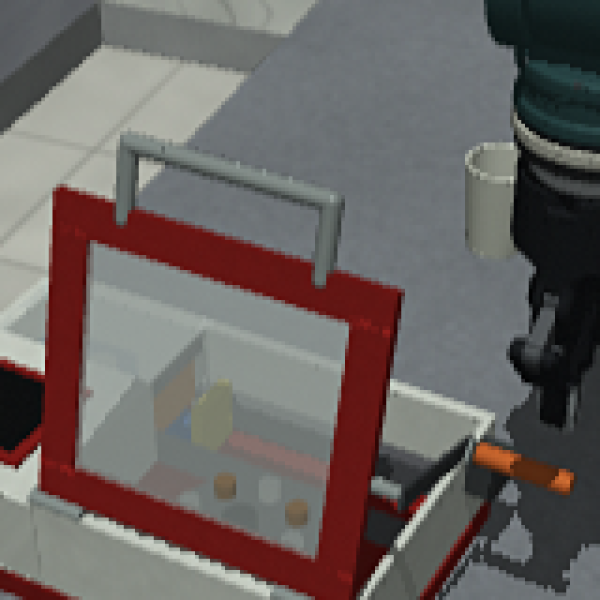

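Emit:
move_arm:
  commands:
    - [0,[0,-0.02,-0.2],0]
    - [0,[0,-0.03,-0.36],0]
    - [0,[0,-0.03,-0.36],0]

```text
time: 20.25
eef_pos: [448.5, 44.7, 334.4]
orientation: [0.705, 0.035, 0.707, -0.043]
ft_force: [0.5, -0.2, -0.4]
grip_width: -0.2
```

Emit:
move_arm:
  commands:
    - [0,[0,0,-0.05],0]
    - [0,[0.002,0.02,-0.1],0]
    - [0,[0.005,0.05,-0.15],0]
    - [0,[0.008,0.08,-0.2],0]
    - [0,[0.01,0.1,-0.24],0]
    - [0,[0.01,0.1,-0.24],0]

```text
time: 20.75
eef_pos: [449.9, 55.9, 312.1]
orientation: [0.706, 0.035, 0.706, -0.042]
ft_force: [1.4, -0.1, 0.2]
grip_width: 0.3
```

```bash
python3 look.py; python3 -c "
from h import *
for p in [(15,-65,70),(15,-65,45),(50,-65,41),(50,-65,84)]: print(p,np.round(proj('side',A(p)),1))"
```

```text
t 20.75 tcp [449.9  55.9 312.1] f [ 1.4 -0.1  0.2] w 0.3 toolx [-0.002 -0.01  -1.   ] tooly yaw 1.4619
grasp local [-257.     1.   157.1]
handle [143.7 260.1] 0.65 [-72.3  49.2 345.4]
knee_knob [143.9 258.6] 0.74 [-69.3  50.1 344.6]
(15, -65, 70) [205.1 256.6]
(15, -65, 45) [212.1 256.9]
(50, -65, 41) [209.4 246.2]
(50, -65, 84) [197.1 245.4]
```

Emit:
move_arm:
  commands:
    - [0,[0.004,0.03,-0.05],0]
    - [0,[0.006,0.06,-0.1],0]
    - [0,[0.008,0.08,-0.15],0]
    - [0,[0.01,0.1,-0.2],0]
    - [0,[0.011,0.11,-0.25],0]
    - [0,[0.012,0.12,-0.3],0]
    - [0,[0.013,0.13,-0.35],0]
    - [0,[0.013,0.13,-0.4],0]
    - [0,[0.013,0.13,-0.44],0]
    - [0,[0.013,0.13,-0.44],0]

```text
time: 21.73
eef_pos: [451.0, 68.5, 267.8]
orientation: [0.705, 0.035, 0.707, -0.042]
ft_force: [-0.8, -0.4, -1.0]
grip_width: 0.2
```

```bash
python3 look.py; python3 -c "
from h import *
for t in (.9,1,1.1,1.2,1.3): print(t,np.round(proj('side',bar(t)),1))"
```

```text
t 21.73 tcp [451.   68.5 267.8] f [-0.8 -0.4 -1. ] w 0.2 toolx [-0.002 -0.01  -1.   ] tooly yaw 1.4614
grasp local [-257.4   13.8  112.8]
handle [142.4 279. ] 0.65 [-72.9 -30.2 307.7]
knee_knob [252.  341.4] 0.61 [-266.    26.9  107.2]
0.9 [143.  281.8]
1 [141.6 277.4]
1.1 [141.3 272.5]
1.2 [142.1 267.2]
1.3 [144.1 261.4]
```

Emit:
move_arm:
  commands:
    - [0,[0,0,0.3],0]
    - [0,[0,0,0.65],0]
    - [0,[0,0,1],0]

```text
time: 22.13
eef_pos: [450.7, 68.5, 369.9]
orientation: [0.705, 0.035, 0.707, -0.042]
ft_force: [0.3, 0.5, 0.8]
grip_width: -0.3
```

Emit:
move_arm:
  commands:
    - [35,[0,-0.1,0.35],0]
    - [35,[0.2,-0.2,0.7],0]
    - [35,[0.5,-0.3,1],0]

```text
time: 22.38
eef_pos: [498.5, 38.8, 471.0]
orientation: [0.707, 0.035, 0.705, -0.042]
ft_force: [1.1, 0.0, -0.1]
grip_width: 34.3
```

Emit:
move_arm:
  commands:
    - [35,[0.3,-0.1,0.35],0]
    - [35,[0.65,-0.3,0.5],0]
    - [35,[1,-0.4,0.5],0]
    - [35,[1,-0.4,0.5],0]

```text
time: 22.72
eef_pos: [605.7, -3.5, 515.4]
orientation: [0.706, 0.036, 0.706, -0.043]
ft_force: [0.3, 0.0, -0.8]
grip_width: 34.8
```

```bash
python3 - <<'E'
from look import *
im,d=look()
for t in np.arange(.8,1.1,.03): print(round(t,2),np.round(proj('side',bar(t)),1),bar(t).round(1))
cv2.imwrite('pics/s7.png',cv2.resize(im[90:290,190:390],(600,600),interpolation=3)[...,::-1])
E
```

```text
t 22.72 tcp [605.7  -3.5 515.4] f [ 0.3  0.  -0.8] w 34.8 toolx [-0.001 -0.01  -1.   ] tooly yaw 1.4596
grasp local [-95.8 -41.8 360.4]
handle [141.2 281.3] 0.78 [-78.4 -30.7 312.1]
knee_knob [251.6 339.5] 0.81 [-257.   13.   92.]
0.8 [145.4 285.6] [630.1 -37.4 277.1]
0.83 [144.6 284.5] [630.7 -31.9 282.2]
0.86 [143.8 283.4] [631.3 -26.2 287.1]
0.89 [143.2 282.2] [631.9 -20.4 291.8]
0.92 [142.6 280.9] [632.5 -14.5 296.3]
0.95 [142.2 279.6] [633.2  -8.4 300.7]
0.98 [141.8 278.3] [633.8  -2.2 304.9]
1.01 [141.5 276.9] [634.5   4.1 308.8]
1.04 [141.3 275.5] [635.2  10.5 312.6]
1.07 [141.3 274.1] [635.8  17.1 316.2]
1.1 [141.3 272.5] [636.5  23.7 319.6]
```

View pics/s7.png

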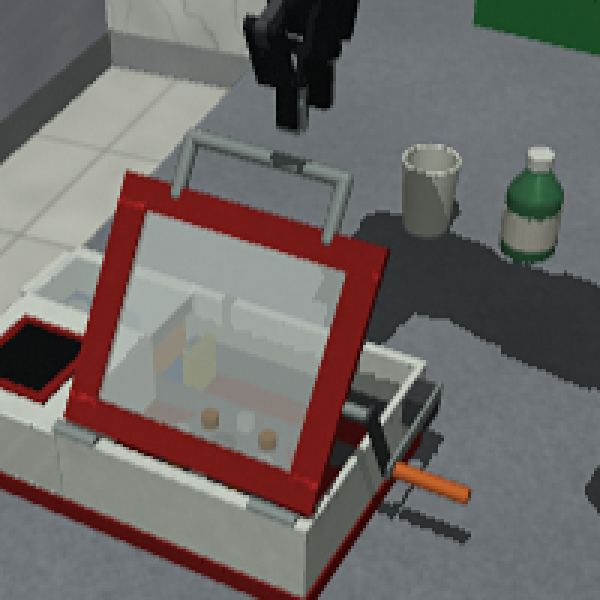

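Emit:
move_arm:
  commands:
    - [45,[0.27,-0.015,0],0]
    - [45,[0.27,-0.015,-0.2],0]
    - [45,[0.27,-0.015,-0.4],0]
    - [45,[0.27,-0.015,-0.5],0]
    - [45,[0.27,-0.015,-0.58],0]
    - [5,[0.27,-0.015,-0.58],0]
    - [5,[0.27,-0.015,-0.58],0]
    - [5,[0.27,-0.015,-0.58],0]
    - [5,[0.27,-0.015,-0.58],0]
    - [5,[0.27,-0.015,-0.58],0]

```text
time: 23.7
eef_pos: [626.5, -2.6, 460.2]
orientation: [0.706, 0.035, 0.706, -0.042]
ft_force: [-5.4, -1.4, 4.6]
grip_width: 10.9
```

```bash
python3 - <<'E'
from look import *
im,d=look(); o=robot.get_obs(); q=o['orientation'];M=R.from_quat(np.r_[q[1:],q[0]]).as_matrix(); l=L(o['eef_pos']+155*M[:,0]); th=np.arctan2(l[2]-99,100-l[1]); print(th,np.hypot(l[2]-95,100-l[1]),o['q'].round(2))
t0=.95
for t in np.arange(t0,-.02,-.05): print(round(t,2),((bar(t)-bar(t0))/100).round(3))
E
```

```text
t 23.7 tcp [626.5  -2.6 460.2] f [-5.4 -1.4  4.6] w 10.9 toolx [-0.001 -0.011 -1.   ] tooly yaw 1.4613
grasp local [-75.1 -38.7 305.2]
handle [140.5 281.6] 0.9 [-85.3 -19.3 321.6]
knee_knob [249. 341.] 0.77 [-228.   -89.4   -2.1]
0.977745686368216 251.86172983393408 [-0.13  0.44  0.38  1.5  -0.01 -0.02]
0.95 [0. 0. 0.]
0.9 [-0.011 -0.1   -0.074]
0.85 [-0.021 -0.197 -0.152]
0.8 [-0.03  -0.29  -0.236]
0.75 [-0.04  -0.378 -0.323]
0.7 [-0.049 -0.462 -0.416]
0.65 [-0.057 -0.541 -0.512]
0.6 [-0.065 -0.616 -0.612]
0.55 [-0.072 -0.685 -0.716]
0.5 [-0.079 -0.749 -0.823]
0.45 [-0.085 -0.808 -0.933]
0.4 [-0.09  -0.861 -1.046]
0.35 [-0.095 -0.908 -1.162]
0.3 [-0.1  -0.95 -1.28]
0.25 [-0.104 -0.985 -1.4  ]
0.2 [-0.107 -1.015 -1.521]
0.15 [-0.109 -1.039 -1.644]
0.1 [-0.111 -1.056 -1.767]
0.05 [-0.112 -1.067 -1.892]
-0.0 [-0.113 -1.072 -2.017]
```

Emit:
move_arm:
  commands:
    - [5,[-0.003,-0.03,-0.02],0]
    - [5,[-0.01,-0.1,-0.07],0]
    - [5,[-0.016,-0.15,-0.11],0]
    - [5,[-0.021,-0.2,-0.15],0]
    - [5,[-0.026,-0.25,-0.187],0]
    - [5,[-0.035,-0.34,-0.27],0]
    - [5,[-0.045,-0.43,-0.358],0]
    - [5,[-0.054,-0.512,-0.45],0]
    - [5,[-0.062,-0.592,-0.547],0]
    - [5,[-0.07,-0.667,-0.647],0]
    - [5,[-0.077,-0.737,-0.75],0]

```text
time: 24.77
eef_pos: [619.1, -76.9, 383.7]
orientation: [0.706, 0.035, 0.706, -0.042]
ft_force: [-1.4, 4.4, 0.4]
grip_width: 11.0
```

```bash
cat > ang.py <<'E'
from look import *
o,M=st(); l=L(o['eef_pos']+155*M[:,0]); print(l.round(1),'th',np.arctan2(l[2]-99,100-l[1]),'r',np.hypot(l[2]-95,100-l[1]))
t0=.55
for t in np.arange(t0,-.02,-.05): print(round(t,2),((bar(t)-bar(t0))/100).round(3),((bar(t)-bar(.25))/100).round(3))
E
python3 ang.py
```

```text
t 24.77 tcp [619.1 -76.9 383.7] f [-1.4  4.4  0.4] w 11.0 toolx [-0.001 -0.01  -1.   ] tooly yaw 1.4613
[ -74.8 -113.3  228.7] th 0.5463587570301937 r 251.74899393662963
0.55 [0. 0. 0.] [0.032 0.3   0.684]
0.5 [-0.007 -0.064 -0.107] [0.025 0.236 0.576]
0.45 [-0.013 -0.123 -0.217] [0.019 0.178 0.466]
0.4 [-0.018 -0.176 -0.33 ] [0.013 0.125 0.353]
0.35 [-0.023 -0.223 -0.446] [0.008 0.077 0.238]
0.3 [-0.028 -0.265 -0.564] [0.004 0.036 0.12 ]
0.25 [-0.032 -0.3   -0.684] [ 0. -0. -0.]
0.2 [-0.035 -0.33  -0.805] [-0.003 -0.03  -0.121]
0.15 [-0.037 -0.354 -0.928] [-0.006 -0.053 -0.244]
0.1 [-0.039 -0.371 -1.051] [-0.007 -0.071 -0.368]
0.05 [-0.04  -0.382 -1.176] [-0.009 -0.082 -0.492]
-0.0 [-0.041 -0.387 -1.301] [-0.009 -0.087 -0.617]
```

Emit:
move_arm:
  commands:
    - [5,[-0.003,-0.03,-0.05],0]
    - [5,[-0.007,-0.062,-0.107],0]
    - [5,[-0.01,-0.092,-0.16],0]
    - [5,[-0.013,-0.12,-0.217],0]
    - [5,[-0.018,-0.172,-0.33],0]
    - [5,[-0.023,-0.218,-0.446],0]
    - [5,[-0.028,-0.26,-0.564],0]
    - [5,[-0.032,-0.295,-0.684],0]

```text
time: 25.43
eef_pos: [616.1, -105.9, 315.4]
orientation: [0.706, 0.035, 0.706, -0.042]
ft_force: [0.5, 2.5, 1.1]
grip_width: 11.1
```

Emit:
move_arm:
  commands:
    - [5,[-0.002,-0.016,-0.06],0]
    - [5,[-0.003,-0.03,-0.12],0]
    - [5,[-0.005,-0.042,-0.18],0]
    - [5,[-0.006,-0.053,-0.244],0]
    - [5,[-0.007,-0.062,-0.3],0]
    - [5,[-0.007,-0.071,-0.36],0]
    - [5,[-0.008,-0.077,-0.42],0]
    - [5,[-0.009,-0.082,-0.47],0]
    - [5,[-0.009,-0.084,-0.51],0]
    - [5,[-0.009,-0.086,-0.54],0]
    - [5,[-0.009,-0.086,-0.56],0]

```text
time: 26.35
eef_pos: [615.2, -114.3, 259.6]
orientation: [0.706, 0.035, 0.706, -0.042]
ft_force: [2.6, 4.4, 1.2]
grip_width: 11.1
```

```bash
python3 ang.py|head -2
```

```text
t 26.35 tcp [ 615.2 -114.3  259.6] f [2.6 4.4 1.2] w 11.1 toolx [-0.001 -0.01  -1.   ] tooly yaw 1.4615
[ -74.7 -150.9  104.6] th 0.022351814784458385 r 251.06957705972852
```

Emit:
move_arm:
  commands:
    - [5,[0,0,-0.015],0]
    - [5,[0,0,-0.03],0]
    - [5,[0,0,-0.045],0]
    - [5,[0,0,-0.06],0]
    - [5,[0,0,-0.06],0]

```text
time: 26.77
eef_pos: [615.1, -114.3, 255.2]
orientation: [0.706, 0.035, 0.706, -0.042]
ft_force: [-2.7, 5.3, 16.1]
grip_width: 11.0
```

Emit:
move_arm:
  commands:
    - [5,[0,0,-0.01],0]
    - [5,[0,0,-0.02],0]
    - [5,[0,0,-0.02],0]

```text
time: 27.02
eef_pos: [615.2, -114.3, 254.4]
orientation: [0.707, 0.035, 0.705, -0.043]
ft_force: [-5.4, 7.2, 30.9]
grip_width: 11.3
```

```bash
python3 look.py
```

```text
t 27.02 tcp [ 615.2 -114.3  254.4] f [-5.4  7.2 30.9] w 11.3 toolx [ 0.002 -0.011 -1.   ] tooly yaw 1.4615
grasp local [ -74.3 -151.1   99.5]
handle [189.8 299.7] 0.8 [ -89.  -113.6  127.2]
knee_knob [257.4 345.1] 0.63 [-2.497e+02 -6.390e+01 -1.000e-01]
```

Emit:
move_arm:
  commands:
    - [5,[0,0,0.015],0]
    - [28,[0,0,0.015],0]
    - [28,[0,0,0.015],0]
    - [28,[0,0,0.015],0]
    - [28,[0,0,0.1],0]
    - [28,[0,0,0.3],0]
    - [28,[0,0,0.6],0]
    - [28,[0,0,1],0]

```text
time: 27.83
eef_pos: [614.4, -114.3, 351.5]
orientation: [0.704, 0.035, 0.708, -0.042]
ft_force: [1.4, 0.3, 0.7]
grip_width: 27.9
```

Emit:
move_arm:
  commands:
    - [28,[-0.3,-0.3,0.3],0]
    - [28,[-0.6,-0.6,0.6],0]
    - [28,[-0.9,-0.9,0.8],0]
    - [28,[-0.9,-0.9,0.8],0]

```text
time: 28.17
eef_pos: [523.1, -205.9, 434.7]
orientation: [0.706, 0.035, 0.706, -0.043]
ft_force: [-0.7, -1.2, 0.3]
grip_width: 28.2
```

```bash
python3 - <<'E'
from look import *
im,d=look()
ims=[cv2.resize(im[110:410,150:450],(400,400),interpolation=3)]
b,e=snap('top'); ims.append(cv2.resize(b[100:280,130:330],(400,360),interpolation=3)); ims[1]=np.vstack([ims[1],np.zeros((40,400,3),np.uint8)])
for n in ('handle','knee_knob'):
  for t in (0,.03): print(t,proj('side',bar(t)))
for n in('tube_rack','reagent_bottle','beaker'): print(n,[np.round(m['location']).tolist() for m in robot.mark_of('top',n)[:1]],[np.round(m['location']).tolist() for m in robot.mark_of('side',n)[:1]])
H=cv2.cvtColor(b,cv2.COLOR_RGB2HSV).astype(int); red=((H[...,0]<4)|(H[...,0]>174))&(H[...,1]>170)&(H[...,2]>90)
rr,cc=np.where(red[150:240,220:310]); rr+=150;cc+=220
for nm,P in (('red top-cam',[L(back('top',(r,c),e[r,c])) for r,c in zip(rr,cc) if e[r,c]>0]),):
    P=np.array(P); f=P[(P[:,1]<-75)&(P[:,1]>-100)]; g=P[P[:,1]>70]; print(nm,'z free edge',np.median(f[:,2]),'hinge side',np.median(g[:,2]),len(f),len(g))
cv2.imwrite('pics/s8.png',np.hstack(ims)[...,::-1])
E
```

```text
t 28.17 tcp [ 523.1 -205.9  434.7] f [-0.7 -1.2  0.3] w 28.2 toolx [ 0.    -0.012 -1.   ] tooly yaw 1.4607
grasp local [-156.6 -251.9  279.7]
handle [186.1 301.1] 0.59 [ -13.3 -283.3    3.2]
knee_knob [260.6 342.2] 0.56 [-252.4  -33.4   17.3]
0 (np.float64(188.87097130801922), np.float64(298.44862430149533))
0.03 (np.float64(186.700323166477), np.float64(298.4931354308815))
0 (np.float64(188.87097130801922), np.float64(298.44862430149533))
0.03 (np.float64(186.700323166477), np.float64(298.4931354308815))
tube_rack [[209.0, 154.0]] [[355.0, 216.0]]
reagent_bottle [] [[358.0, 217.0]]
beaker [] [[162.0, 329.0]]
red top-cam z free edge 103.07549507618774 hinge side 103.30683459204033 426 625
```

View pics/s8.png

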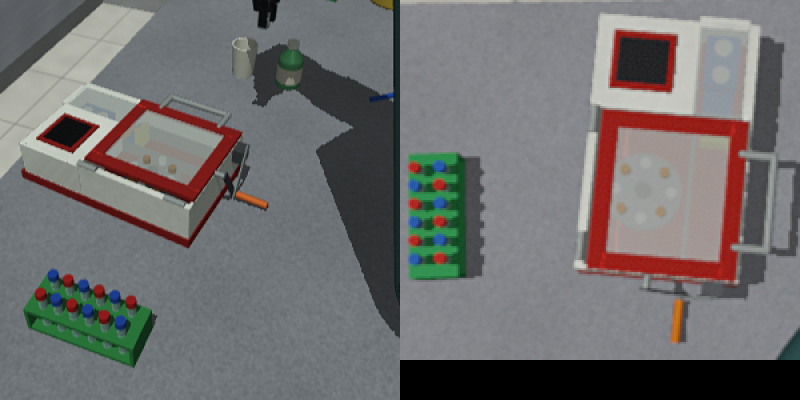

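```bash
python3 - <<'E'
from h import *
b,e=snap('top'); H=cv2.cvtColor(b,cv2.COLOR_RGB2HSV).astype(int)
P=[]
for r in range(100,240):
    for c in range(255,315):
        l=L(atz('top',(r,c),62))
        if -90<l[1]<-40 and b[r,c,2]>b[r,c,0]+int(12) and int(b[r,c,2])-int(b[r,c,0])>15: P.append(l)
P=np.array(P); print(len(P),np.percentile(P,[1,5,95,99],axis=0)[:,:2].round(1))
Q=[]
for r in range(150,200):
    for c in range(255,315):
        l=L(atz('top',(r,c),70))
        if -87<l[1]<-43 and -10<l[0]<45 and int(b[r,c,0])-int(b[r,c,2])>30 and abs(int(b[r,c,0])-int(b[r,c,1]))<25: Q.append(l)
Q=np.array(Q); print(len(Q),np.percentile(Q,[2,50,98],axis=0)[:,:2].round(1) if len(Q) else '')
E
```

```text
241 [[ 61.8 -87.5]
 [ 63.6 -86.3]
 [168.9 -45. ]
 [171.8 -43.4]]
2 [[ 20.4 -84.6]
 [ 22.9 -81.6]
 [ 25.4 -78.7]]
```

```bash
python3 -c "
from h import *
print(robot.finish_job())"
```

```text
the job is handed in; nothing more can be done
None
```

The job is handed in at about 28 s of the 72 s allowed. The lid was raised until the stay locked, and the cassette was pushed home. The knee knob was then pressed through the lock point and the lid lowered by its handle until closed. `finish_job` reports no verdict, so the results below are from my own last checks.

**Checks that passed**
- **Stay lock:** with the fingers open, the knob sat within a pixel of its predicted locked position and stayed there during the cassette push.
- **Cassette:**
  - The push met a firm stop (about 16 N) with the finger at the predicted home position.
  - In the last picture its front was about 172 mm along the analyser's x, against an ideal 175, and the tab was about where it should be. That is within a few millimetres of what I can measure.
- **Lid:** it lies flat, with the free edge at 103.1 mm and the hinge side at 103.3 mm. The handle is back at its closed height, and the gripper held the lid all the way down.
- **Arm:** it ended clear of everything, with no contact force.

**Checks that were weak or went wrong**
- **Flap:** I judged it shut only by eye, after withdrawing the finger. The networks have no flap class.
- **Bystanders:** the rack, bottle and beaker look untouched in the last picture. The rack was found where it started, and the beaker in the side view. The networks missed the bottle and beaker in the last top view, and gave a false bottle position in the side view.
- **First grip:** partway up, the last joint reached its range limit (read as 3.14). I let go, turned the gripper half a turn and re-gripped, and the lid stayed where it was. That joint was at its limit but did not read past it.

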